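# Seat the drilling template on the jig's dowels

## Task

The steel strap is waiting in the drilling jig. Draw the red-ended drilling template out of the plywood rack and seat it on the jig's two dowel pins, bushes up and red end over the red rest block, fully home and flat on both rest blocks, before you let go. Keep hold of it and ease it down until it is home, without dropping it or banging it on, and leave everything else on the counter as it is.

Things in the scene. Friction and masses are not known exactly. Their poses are not given: they have to be found in the camera images.
- template: The template to seat: aluminium plate 160 x 50 x 10 mm, about 0.26 kg, the last 36 mm of one end painted red, four bushes (15 mm across, 5 mm proud of the top, at x +-30, y +-11 mm). Origin: centre of the underside; x from the red end (-80 mm) to the plain end (+80 mm), y across, z up at the bush side. It starts bushes up in any one of the rack's bays, its red end 35 to 41 mm out of the front.
- template_red_hole (a point): Centre of the template's big dowel hole (13 mm, through) at its underside, in the red end, 62 mm from the plate's centre.
- template_plain_hole (a point): Centre of the template's small dowel hole (9 mm, through) at its underside, in the plain end, 62 mm from the plate's centre.
- jig: Drilling jig bolted down: dark steel base 210 x 150 x 12 mm (x by y), origin at the centre of its underside, z up. Rest blocks at x = -62 (red) and +62 mm (bare steel), 36 mm long, tops at 34 mm, a dowel pin in the middle of each, a guide cheek on both y sides (inner faces at y +-28.5, outer +-33.5, tops at 60 mm). A rusty strap 88 x 40 mm lies between, top at 31 mm.
- jig_clamp_red (a point): Opened toggle clamp with a red handle beside the red block, on the jig's +y side; this point is at its flange's middle. It fills x -76 to -48 mm and y +36 to +130 mm of the jig's frame, up to 100 mm above the counter. The cheeks and clamps leave no room for fingers beside the ends of the seated template; beside its middle (x -44 to +44 mm) both sides are free down to the base.
- jig_clamp_plain (a point): The same kind of opened clamp beside the bare block, on the jig's -y side: x +48 to +76 mm, y -36 to -130 mm of the jig's frame.
- jig_red_pin (a point): Foot of the big dowel pin on top of the red rest block: 12 mm diameter, 17 mm tall, the last 5 mm tapered. The template's red hole goes here.
- jig_plain_pin (a point): Foot of the small dowel pin on top of the bare block: 8 mm diameter, 13 mm tall, the last 5 mm tapered. The template's plain hole goes here.
- rack: Plywood rack fixed to the counter, 140 mm deep (x), 267 mm wide (y), open to -x of its own frame (front edge at x = -70 mm), roof top at 77 mm. Origin: centre of the underside, z up. Three bays, centred at y = -86, 0, +86 mm, 77 mm wide; bay floor 30 mm above the counter, underside of the roof 68 mm. Tins and a box up to 52 mm tall stand on the rear half of the roof.
- template_yellow: Another template, yellow end, 160 x 50 x 10 mm; same frame as the red one and lying the same way in another bay. To be left alone.
- template_green: Another template, green end, 160 x 50 x 10 mm; same frame as the red one and lying the same way in another bay. To be left alone.
- jar: Clear glass jar with a steel lid, 72 mm diameter, 88 mm tall, standing; origin at the centre of its underside.
- spanner: Steel combination spanner lying flat, 193 mm long, up to 35 mm wide, 11 mm high; origin on the counter at its middle, x along it.
- tile: White ceramic tile lying flat, 150 x 150 x 8 mm; origin at the centre of its underside.
- mallet: Black rubber mallet lying down: head 64 mm diameter, 105 mm along y, centred on the origin; wooden handle reaching 283 mm towards -x; origin on the counter under the head.
- crank_drill: Hand drill lying on its side, 355 mm long along x (from -185 mm, orange handle, to +168 mm, bit), gear wheel 90 mm across at the origin, crank knob up to 73 mm high; origin on the counter.
- toolbox: Blue plastic toolbox, 190 x 390 mm (x by y), 170 mm high plus handle, latch closed; fixed; origin at the centre of its underside.

How it is judged:
By the outcome, as a careful person would: the job done as asked, in the order asked, and still so for the second after the job is handed in, with the robot touching nothing.
It also fails if it takes over 61 s, if anything falls off the work surface, if the arm or the gripper's body presses on something with over 40 N, if the wrist force passes 120 N, or if a joint passes its speed limit or range.

## Robot

A 6-joint arm with a two-finger parallel gripper is mounted at the origin on the work surface. World frame = base frame: x ahead of the robot, y to its left, z up, the work surface at z = 0. Lengths are in m, angles in rad, forces in N, time in s.
With the tool pointing down it reaches from about 0.375 to 0.9 m from the base axis. Payload 3.1 kg.
Tool frame: the origin (TCP) lies midway between the tips of the shut fingers; the grasp point (between the pads) lies robot.grip_depth behind it (robot.grip_depth is the distance from the TCP to the grasp point, in m); z points along the fingers, y is the line along which they close (so a half turn about z gives the same grasp; the last joint's range is limited). The gripper opens to 87 mm and grips with 3 to 60 N. Pads are 19 mm wide; open, the fingers measure 117 mm over their backs; the gripper's body (75 mm by 190 mm) begins 51 mm behind the grasp point.
Start: joints at [-1.3, 0.527, 1.433, -0, 1.181, -0.178], TCP at [0.271, -0.563, 0.223] pointing down, gripper open.
Joint ranges: [-3.08, 3.08], [-0.75, 2.2], [0.22, 2.44], [-1.43, 4.57], [0, 2.65], [-2.85, 2.85]. Speed limits (rad/s): [2.79, 2.79, 3.14, 3.14, 3.14, 3.14].

## Interface

Orientations are given as a unit quaternion [x, y, z, w].
In Python, from rig import robot gives the robot as it stands.
- The arm moves only by the shell command python3 nudge.py 'ROWS' [OPENING] [FORCE]. ROWS is a JSON list of rows, 1 to 20 of them, each of 4 numbers: dx, dy, dz in units of 5 mm, then a turn about the tool's z in units of 0.2 rad; each row shifts and turns the commanded pose from where the row before left it, along the tool's axes as they then stand; what a row does not reach is not made up. A row lasts 1/12 s, in which the tool goes at most 0.0417 m and 0.125 rad, less where a joint would pass 70% of its speed; a pose out of reach is approached as far as the arm can. OPENING is the finger opening in m, set as the command begins (- or left out keeps the last). The fingers move at their own pace and stop on an object; FORCE is the grip in N (left out, the last holds). Time passes only in rows, so rows that do not move let the fingers close. It prints the time, the measured TCP pose, the force, the opening and the grip force at its end. Input that does not fit is refused with a message, and nothing moves.
- robot.get_obs(): the state, without advancing time (a new reading comes with each control period).
- robot.camera(name): name is "scene" or "top" or "wrist"; returns a dict with "img" (400x640x3 uint8, red, green, blue), "fx", "fy", "cx", "cy" (pixels), "xyz" and "attitude" of the camera in the world. Camera axes: x right, y down, z forward; pixel columns grow to the right and rows downward; lengths in m; the calibration is good to about 2 mm. A picture is of the moment at which its call begins. There is no depth.
- robot.hand_in(): hands the job in; it is judged then, once.
The state is a dict: "time": time; "q": joint angles; "joint_velocities": joint speeds; "joint_torque": joint torques, N m; "position": TCP position; "tool_rot": TCP orientation; "ft_force": force on the tool from outside, world axes, zero at the start; "moment": the same for the moment, N m; "grip_width": finger opening in m; "grip_force": force on a finger pad.
Only numpy, scipy, OpenCV 4.12 (cv2) and the standard library are available. Lean on these libraries where they do the work, as an engineer would, in place of code of your own. Each camera call takes 0.05 s, during which the arm holds its last target. There are 200 camera calls.

## Working session

There is one attempt and no reset: what is moved stays moved. The work goes in short steps, Python scripts to look and compute and a shell command to move; the robot and the scene stay as the last step left them, time stands still between calls to the robot, and variables do not carry over. Pictures are saved under pics/ and viewed, at most 10 in all, crops included, and the job is handed in when it is done.

```bash
ls; mkdir -p pics
python3 - <<'E'
from rig import robot
import cv2
o=robot.get_obs();print(o['time'],o['position'],o['tool_rot'],robot.grip_depth)
for n in('top','scene'):
    c=robot.camera(n);print(n,c['fx'],c['fy'],c['cx'],c['cy'],c['xyz'],c['attitude'])
    cv2.imwrite(f'pics/{n}0.png',c['img'][:,:,::-1])
E
```

```text
nudge.py
pics
rig.py
0.0 [ 0.27099735 -0.56237619  0.22157456] [ 9.74928129e-01  2.22517323e-01 -4.57037301e-05 -1.08707877e-03] 0.0187
top 437.0126975477179 437.0126975477179 316.1088054930931 198.04383982352815 [0.43059212 0.04061898 1.49671198] [ 0.71295143 -0.69829219  0.0457722  -0.04464511]
scene 371.60179006795397 371.60179006795397 317.92875603464023 197.23170726383998 [ 1.26647668 -0.76968541  0.83607959] [ 0.84293236  0.29802161 -0.14685081 -0.42318199]
```

View pics/top0.png

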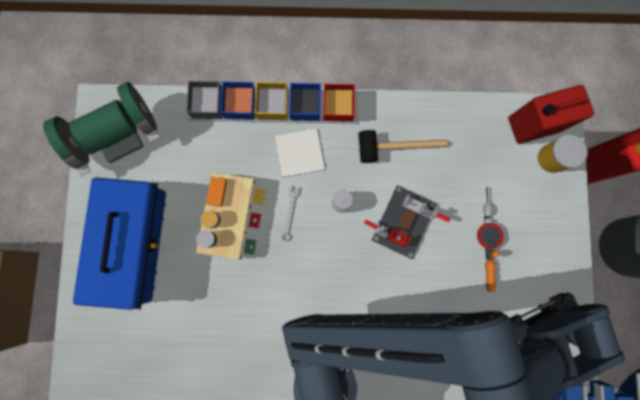

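View pics/scene0.png

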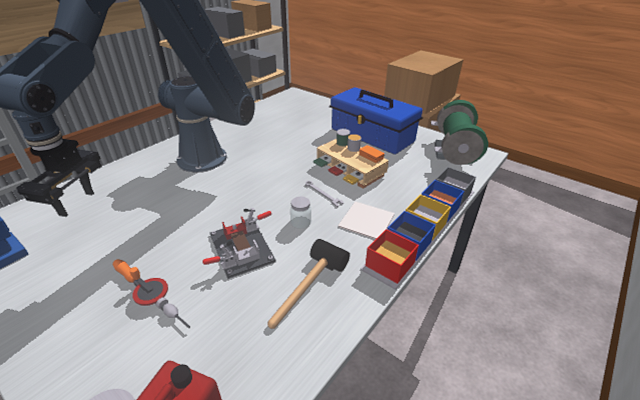

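The top view shows the rack at about (228,216) with its front facing right. The red end is at (255,220) in the middle bay, yellow at (259,196) and green at (250,246). The jig is at about (408,222), with its red block at about (398,238). The scene view agrees with this.

```bash
cat > h.py <<'E'
import numpy as np, cv2
from scipy.spatial.transform import Rotation as R
from rig import robot
def ray(c,uv,z):
    uv=np.atleast_2d(np.float64(uv))
    d=np.c_[(uv[:,0]-c['cx'])/c['fx'],(uv[:,1]-c['cy'])/c['fy'],np.ones(len(uv))]
    d=R.from_quat(c['attitude']).apply(d); p=np.array(c['xyz'])
    return p+d*((z-p[2])/d[:,2])[:,None]
def shot(n,f=None):
    c=robot.camera(n)
    if f: cv2.imwrite('pics/'+f,c['img'][:,:,::-1])
    return c
def redmask(c):
    h=cv2.cvtColor(c['img'],cv2.COLOR_RGB2HSV)
    return (((h[...,0]<8)|(h[...,0]>172))&(h[...,1]>140)&(h[...,2]>60)).astype(np.uint8)
def tool():
    o=robot.get_obs();r=R.from_quat(o['tool_rot']);return o,r
def go(xyz,yaw_y=None):
    "tool-axis shift to a world TCP point; yaw_y: world direction angle wanted for tool y (mod pi)"
    o,r=tool();d=np.array(xyz)-o['position'];t=None
    if yaw_y is not None:
        y=r.as_matrix()[:,1];a=np.arctan2(y[1],y[0]);t=-((yaw_y-a+np.pi/2)%np.pi-np.pi/2)
    print('shift tool',r.inv().apply(d).round(4),'turn',t,'pos',o['position'].round(4),'q6',o['q'][5])
E
python3 - <<'E'
from h import *
c=shot('top')
m=redmask(c);n,l,s,ce=cv2.connectedComponentsWithStats(m)
for i in range(1,n):
    if s[i,4]>15: print(s[i],ce[i].round(1),ray(c,ce[i],.04).round(3))
print(ray(c,[[210,175],[253,178],[241,258],[198,252]],.077).round(3))
print('jig',ray(c,[[398,185],[449,203],[416,257],[371,238]],.012).round(3))
o,r=tool();print(r.as_matrix().round(3))
w=shot('wrist');print(R.from_quat(w['attitude']).as_matrix().round(3), r.inv().apply(np.array(w['xyz'])-o['position']),w['fx'],w['cx'],w['cy'])
E
```

```text
[324  84  31  37 361] [338.8 102.7] [[ 0.952 -0.032  0.04 ]]
[ 509   86   84   57 2573] [551.  112.7] [[ 0.932 -0.764  0.04 ]]
[589 129  51  54 658] [628.3 152.9] [[ 0.796 -1.022  0.04 ]]
[250 214  10  13  88] [254.5 219.9] [[0.54  0.244 0.04 ]]
[437 214  12   7  43] [442.6 216.8] [[ 0.564 -0.384  0.04 ]]
[365 221  12   7  36] [370.4 224. ] [[ 0.534 -0.143  0.04 ]]
[478 224  25  25 177] [489.8 235.2] [[ 0.506 -0.54   0.04 ]]
[388 229  23  18 238] [398.8 237.7] [[ 0.491 -0.237  0.04 ]]
[[0.682 0.391 0.077]
 [0.675 0.249 0.077]
 [0.414 0.278 0.077]
 [0.43  0.417 0.077]]
jig [[ 0.673 -0.241  0.012]
 [ 0.614 -0.415  0.012]
 [ 0.428 -0.3    0.012]
 [ 0.489 -0.148  0.012]]
[[ 0.901  0.434 -0.   ]
 [ 0.434 -0.901  0.002]
 [ 0.    -0.002 -1.   ]]
[[ 0.433 -0.872 -0.226]
 [-0.901 -0.42  -0.107]
 [-0.002  0.25  -0.968]] [ 0.06769157  0.00150202 -0.16134871] 326.39123809301765 321.0535336201161 201.032365157932
```

```bash
python3 -c "
from h import *
go([.551,-.276,.19],-2.09)"
```

```text
shift tool [ 0.3766 -0.1368  0.0322] turn 0.9679968476793392 pos [ 0.2711 -0.5627  0.222 ] q6 -0.17850549264011775
```

The rows are not in the units I measure in: shifts go in units of 5 mm and turns go in units of 0.2 rad. I convert before sending: 0.0377 m is 7.54, -0.0137 m is -2.74, 0.121 rad is 0.605.

```bash
python3 nudge.py '[[7.54,-2.74,0.64,0],[7.54,-2.74,0.64,0],[7.54,-2.74,0.64,0],[7.54,-2.74,0.64,0],[7.54,-2.74,0.64,0],[7.54,-2.74,0.64,0],[7.54,-2.74,0.64,0],[7.54,-2.74,0.64,0],[7.54,-2.74,0.64,0],[7.54,-2.74,0.64,0],[0,0,0,0.605],[0,0,0,0.605],[0,0,0,0.605],[0,0,0,0.605],[0,0,0,0.605],[0,0,0,0.605],[0,0,0,0.605],[0,0,0,0.605],[0,0,0,0],[0,0,0,0]]' 0.064
python3 - <<'E'
from h import *
go([.551,-.276,.19],-2.09)
c=shot('wrist','jig1.png')
E
```

```text
time: 1.87
position: [0.5513, -0.276, 0.1903]
tool_rot: [0.967, -0.255, -0.0, -0.0]
ft_force: [-0.7, 0.3, 0.5]
grip_width: 0.0637
grip_force: 0.0
shift tool [-0.0002  0.0002  0.0003] turn 0.0031031248269193235 pos [ 0.5513 -0.276   0.1903] q6 1.4417195650587324
```

View pics/jig1.png

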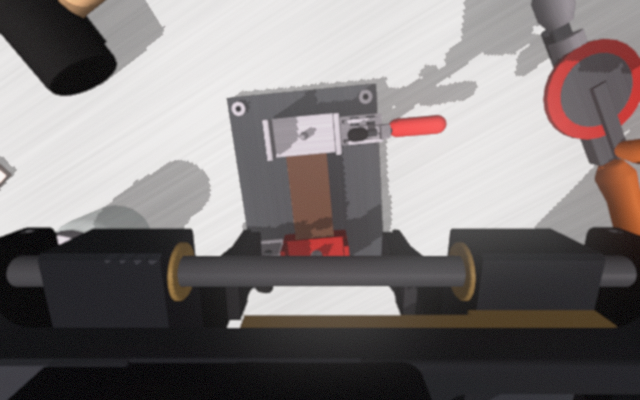

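The wrist view shows the jig. The bare block is at (307,135), the strap at (310,195) and the red block at (318,243), partly hidden by the gripper. I'll back off along tool -x to see both pins.

Converted, -0.035 m is -7, -0.015 m is -3.

```bash
python3 nudge.py '[[-7,0,0,0],[-7,0,0,0],[-3,0,0,0],[0,0,0,0],[0,0,0,0]]'
python3 - <<'E'
from h import *
c=shot('wrist');i=c['img'][:,:,::-1]
np.savez('jig2.npz',**{k:c[k] for k in c})
cv2.imwrite('pics/jig2.png',cv2.resize(i[60:260,220:430],None,fx=3,fy=3,interpolation=cv2.INTER_CUBIC)[:600])
E
```

```text
time: 2.33
position: [0.4777, -0.234, 0.191]
tool_rot: [0.967, -0.256, 0.001, 0.0]
ft_force: [0.9, -0.4, -0.2]
grip_width: 0.0642
grip_force: 0.0
```

View pics/jig2.png

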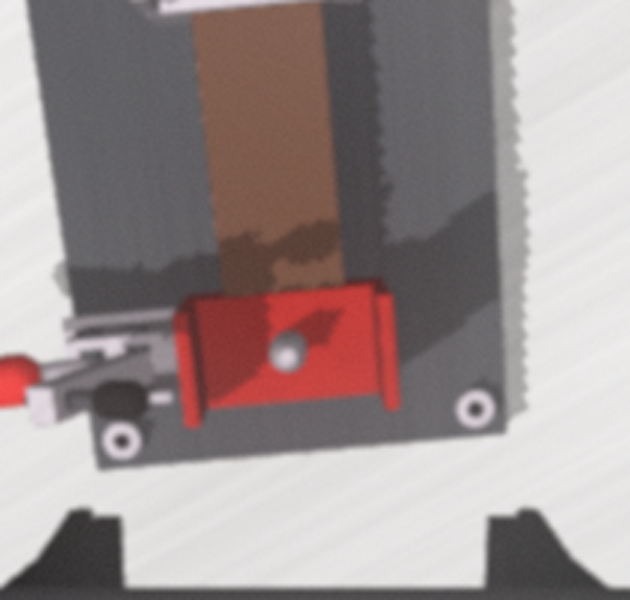

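The red block spans crop (180–398, 285–420). The red pin is at crop (288,350), which is pixel (316,177). Next is the bare block, in the upper part of the same frame.

Run:
```python
from h import *
c=dict(np.load('jig2.npz'));i=c['img'][:,:,::-1]
a=cv2.resize(i[0:90,210:400],None,fx=4,fy=4,interpolation=cv2.INTER_CUBIC)
b=cv2.resize(i[155:200,250:345],None,fx=5,fy=5,interpolation=cv2.INTER_CUBIC)
o=np.zeros((590,760,3),np.uint8);o[:360]=a;o[365:590,:475]=b
cv2.imwrite('pics/jig3.png',o)
print(c['xyz'],R.from_quat(c['attitude']).as_matrix().round(3))
```

```text
[ 0.53699163 -0.26912041  0.35236008] [[-0.495 -0.841 -0.217]
 [-0.869  0.48   0.124]
 [-0.     0.249 -0.968]]
```

View pics/jig3.png

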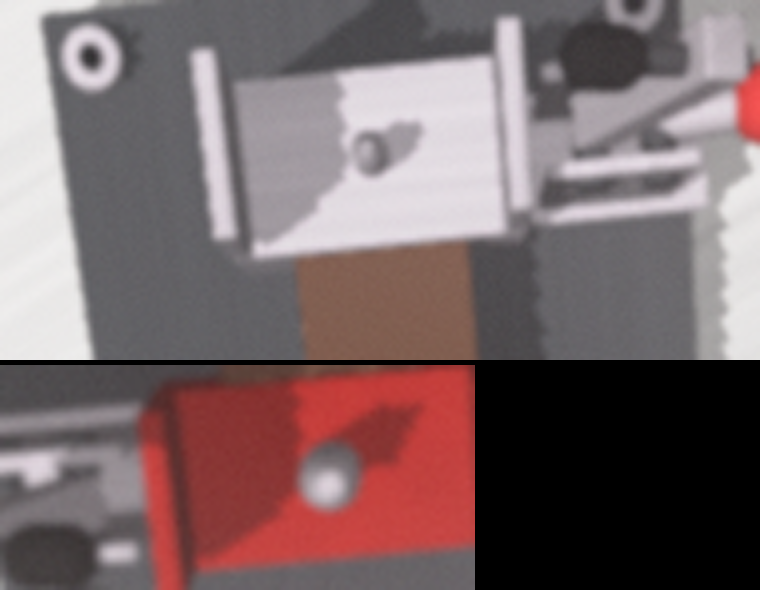

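Run:
```python
from h import *
c=dict(np.load('jig2.npz'))
def px(U,V,s,u0,v0): return [(U+.5)/s-.5+u0,(V+.5)/s-.5+v0]
rt=ray(c,px(328,119,5,250,155),.051)[0]; rm=ray(c,px(329,111,5,250,155),.043)[0]
pm=ray(c,px(371,152,4,210,0),.0405)[0]
print('red',rt,rm,'plain',pm,np.linalg.norm((pm-rm)[:2]),np.degrees(np.arctan2(*(pm-rm)[[1,0]])))
B=ray(c,[px(*p,4,210,0) for p in [(237,78),(490,55),(507,232),(253,258)]],.034)
print('plain block',B.mean(0),np.linalg.norm(np.diff(B,axis=0),axis=1))
A=ray(c,[px(*p,3,220,60) for p in [(193,297),(372,287),(381,396),(207,409)]],.034)
print('red block',A.mean(0),np.linalg.norm(np.diff(A,axis=0),axis=1))
H=ray(c,[px(92,57,4,210,0),px(122,441,3,220,60),px(475,409,3,220,60)],.013);print('bolts',H,(H[0]+H[2])/2)
```

```text
red [ 0.49131767 -0.23674871  0.051     ] [ 0.49136068 -0.23683466  0.043     ] plain [ 0.60342408 -0.28821397  0.0405    ] 0.12328032902811853 -24.630711735330387
plain block [ 0.6038322  -0.28819342  0.034     ] [0.05585842 0.03625169 0.05791904]
red block [ 0.49083933 -0.23674     0.034     ] [0.05818768 0.03638773 0.05827096]
bolts [[ 0.65912278 -0.24353947  0.013     ]
 [ 0.48808091 -0.16582587  0.013     ]
 [ 0.43573961 -0.28146748  0.013     ]] [ 0.54743119 -0.26250348  0.013     ]
```

Pin spacing comes out at 123.3 mm (should be 124), and the block centres coincide with the pins, so the measurement is good. Next I'll look at the rack.

```bash
python3 -c "
from h import *
go([.536,.22,.19],-.11)"
```

```text
shift tool [-0.1756 -0.4234  0.0005] turn 1.1625797734523369 pos [ 0.4788 -0.2348  0.1911] q6 1.4232850454471455
```

Converted, -0.0353 m is -7.06, -0.0146 m is -2.92.

```bash
python3 nudge.py '[[-2.92,-7.06,0,0],[-2.92,-7.06,0,0],[-2.92,-7.06,0,0],[-2.92,-7.06,0,0],[-2.92,-7.06,0,0],[-2.92,-7.06,0,0],[-2.92,-7.06,0,0],[-2.92,-7.06,0,0],[-2.92,-7.06,0,0],[-2.92,-7.06,0,0],[-2.92,-7.06,0,0],[-2.92,-7.06,0,0]]' >/dev/null; python3 nudge.py '[[0,0,0,-0.62],[0,0,0,-0.62],[0,0,0,-0.62],[0,0,0,-0.62],[0,0,0,-0.62],[0,0,0,-0.62],[0,0,0,-0.62],[0,0,0,-0.62],[0,0,0,-0.62],[0,0,0,-0.62],[0,0,0,-0.62],[0,0,0,-0.62],[0,0,0,-0.62],[0,0,0,-0.62],[0,0,0,-0.62],[0,0,0,-0.595],[0,0,0,0],[0,0,0,0]]'
python3 - <<'E'
from h import *
go([.536,.22,.19],-.11)
c=shot('wrist');i=c['img'][:,:,::-1]
np.savez('rack.npz',**c)
cv2.imwrite('pics/rack.png',cv2.resize(i[40:240,190:450],None,fx=3,fy=3,interpolation=cv2.INTER_CUBIC))
E
```

```text
time: 4.88
position: [0.5372, 0.2212, 0.1906]
tool_rot: [0.746, 0.666, 0.001, 0.0]
ft_force: [0.4, -0.6, -0.8]
grip_width: 0.0641
grip_force: 0.0
shift tool [-0.0013 -0.0011  0.0006] turn -0.003525584790212921 pos [0.5372 0.2212 0.1906] q6 0.31179334887466903
```

View pics/rack.png

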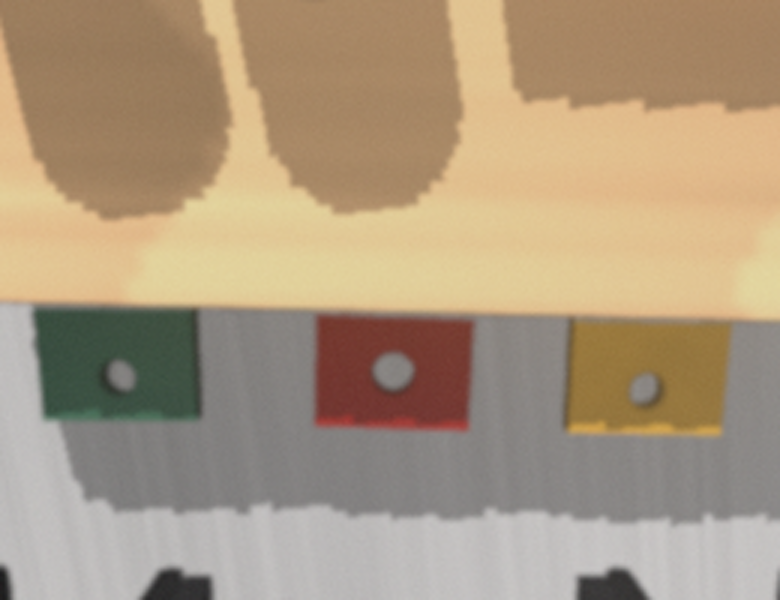

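The red end fills crop (316–473, 316–429), with its hole at (393,371) and the rack's front edge near row 312. Green and yellow are about 86 mm to either side.

Run:
```python
from h import *
c=dict(np.load('rack.npz'))
px=lambda U,V:[(U+.5)/3-.5+190,(V+.5)/3-.5+40]
P=ray(c,[px(393,371),px(316,426),px(469,429),px(473,321),px(317,316)],.04)
print(P.round(4)); f=(P[1]+P[2])/2
print('width',np.linalg.norm(P[2]-P[1]),np.linalg.norm(P[3]-P[4]),'hole to end',np.linalg.norm(P[0]-f))
a=lambda v:np.degrees(np.arctan2(v[1],v[0]))
print('end edge',a(P[2]-P[1]),'left',a(P[4]-P[1]),'right',a(P[3]-P[2]))
F=ray(c,[px(0,302),px(780,320)],.077);print('roof front',F,a(F[1]-F[0]))
```

```text
[[0.5401 0.2444 0.04  ]
 [0.5133 0.2295 0.04  ]
 [0.5624 0.2229 0.04  ]
 [0.567  0.2573 0.04  ]
 [0.5183 0.2644 0.04  ]]
width 0.049599660621258264 0.04919737515202705 hole to end 0.018365485784857794
end edge -7.697304711624105 left 81.80761824407826 right 82.46949608481155
roof front [[0.43487647 0.28090553 0.077     ]
 [0.6491842  0.25135536 0.077     ]] -7.850817902958334
```

```bash
python3 -c "
from h import *
go([.5404,.2446,.026],-.1360)"
```

```text
shift tool [0.0237 0.0006 0.1645] turn 0.022490628948267366 pos [0.5369 0.2211 0.1905] q6 0.3117107356886852
```

Converted, 0.035 m is 7, 0.03 m is 6, 0.0225 rad is 0.1125.

```bash
python3 nudge.py '[[4.74,0.12,0,0.1125],[0,0,7,0],[0,0,7,0],[0,0,7,0],[0,0,6,0],[0,0,4,0],[0,0,1.9,0],[0,0,0,0],[0,0,0,0]]' 0.064; python3 nudge.py '[[0,0,0,0],[0,0,0,0],[0,0,0,0],[0,0,0,0],[0,0,0,0],[0,0,0,0]]' 0.04 30
```

```text
time: 5.68
position: [0.5396, 0.2444, 0.0262]
tool_rot: [0.753, 0.658, 0.0, 0.0]
ft_force: [0.9, 0.8, 1.4]
grip_width: 0.0639
grip_force: 0.0
time: 6.18
position: [0.54, 0.2446, 0.0275]
tool_rot: [0.753, 0.658, 0.001, 0.001]
ft_force: [0.3, 0.0, 6.6]
grip_width: 0.0495
grip_force: 30.0
```

Converted, -0.01 m is -2, -0.006 m is -1.2.

```bash
python3 nudge.py '[[-1.2,0,0,0],[-2,0,0,0],[-2,0,0,0],[-1.2,0,0,0],[-0.6,0,0,0],[0,0,0,0],[0,0,0,0],[0,0,0,0]]'; python3 nudge.py '[[0,0,0,0],[0,0,0,0],[0,0,0,0],[0,0,-2,0],[0,0,-5,0],[0,0,-8,0],[0,0,-8,0],[-6,0,-8,0],[-3,0,0,0],[0,0,0,0],[0,0,0,0]]' 0.064
python3 - <<'E'
from h import *
c=shot('wrist');i=c['img'][:,:,::-1]
np.savez('rack2.npz',**c)
cv2.imwrite('pics/rack2.png',cv2.resize(i[20:220,190:450],None,fx=3,fy=3,interpolation=cv2.INTER_CUBIC))
E
```

```text
time: 6.85
position: [0.5346, 0.2086, 0.0261]
tool_rot: [0.753, 0.658, -0.0, 0.001]
ft_force: [0.8, -3.8, 4.3]
grip_width: 0.0496
grip_force: 30.0
time: 7.77
position: [0.5283, 0.1697, 0.175]
tool_rot: [0.753, 0.658, 0.0, -0.0]
ft_force: [-0.8, -0.9, 0.3]
grip_width: 0.0641
grip_force: 0.0
```

View pics/rack2.png

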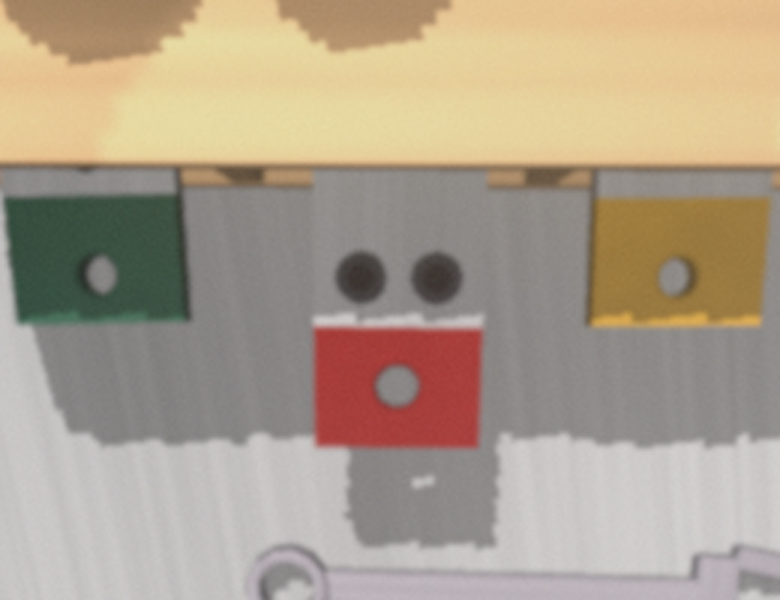

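The template now stands out with two bushes showing at crop (360,278) and (436,278), and its hole at (397,386). It still rests on the bay floor, and the floor's front edge is at row 187.

Run:
```python
from h import *
c=dict(np.load('rack2.npz'))
px=lambda U,V:[(U+.5)/3-.5+190,(V+.5)/3-.5+20]
P=ray(c,[px(397,386),px(316,446),px(479,446),px(312,187),px(487,187)],.04)
b=ray(c,[px(360,277),px(436,277)],.045); fl=ray(c,px(400,187),.03)[0]
f=(P[1]+P[2])/2;bm=b.mean(0);print(P.round(4),f,b.round(4),fl)
u=(bm-P[0])[:2];print('hole-bush',np.linalg.norm(u),np.degrees(np.arctan2(u[1],u[0])));L=(P[3]+P[4]-P[1]-P[2])[:2]
a=np.arctan2(L[1],L[0]);u=np.array([np.cos(a),np.sin(a)]);print('axis',np.degrees(a),'width',np.linalg.norm(P[2]-P[1]))
print('end to floor edge',(fl-f)[:2]@u,'centre by hole',P[0][:2]+.062*u,'by bush',bm[:2]+.03*u)
```

```text
[[0.5348 0.2083 0.04  ]
 [0.5079 0.1937 0.04  ]
 [0.5571 0.187  0.04  ]
 [0.5183 0.2674 0.04  ]
 [0.5678 0.2607 0.04  ]] [0.53252553 0.1903336  0.04      ] [[0.5285 0.241  0.045 ]
 [0.5501 0.238  0.045 ]] [0.54339969 0.26501184 0.03      ]
hole-bush 0.031488854117005805 81.79170620875408
axis 81.85925373756662 width 0.049663467163022584
end to floor edge 0.07546555911705216 centre by hole [0.54358598 0.26969028] by bush [0.54355035 0.26917901]
```

```bash
python3 -c "
from h import *
go([.5411,.2526,.030],-.1396)"
```

```text
shift tool [0.0834 0.0021 0.1442] turn 0.00555442065889622 pos [0.5281 0.1702 0.1742] q6 0.24375365958659875
```

```bash
python3 nudge.py '[[6.68,0.42,0,0.0275],[6,0,0,0],[4,0,0,0],[0,0,7,0],[0,0,7,0],[0,0,7,0],[0,0,5,0],[0,0,2.84,0],[0,0,0,0],[0,0,0,0]]' 0.064; python3 nudge.py '[[0,0,0,0],[0,0,0,0],[0,0,0,0],[0,0,0,0],[0,0,0,0],[0,0,0,0],[0,0,0,0]]' 0.04 50
```

```text
time: 8.65
position: [0.5408, 0.2528, 0.0282]
tool_rot: [0.754, 0.657, -0.002, -0.001]
ft_force: [0.1, -0.4, -0.4]
grip_width: 0.0642
grip_force: 0.0
time: 9.23
position: [0.5425, 0.2525, 0.0312]
tool_rot: [0.755, 0.656, 0.0, 0.0]
ft_force: [-2.4, 0.2, 6.1]
grip_width: 0.0491
grip_force: 49.9
```

Converted, -0.03 m is -6, -0.02 m is -4.

```bash
python3 nudge.py '[[0,0,-0.6,0],[0,0,-0.8,0],[-1.2,0,0,0],[-2.8,0,0,0],[-4,0,0,0],[-4,0,0,0],[-4,0,0,0],[-4,0,0,0],[-2.8,0,-0.8,0],[-1.2,0,-3.2,0],[0,0,-6,0],[0,0,-6,0],[0,0,-6,0],[0,0,-4,0],[0,0,-2,0],[0,0,0,0],[0,0,0,0],[0,0,0,0]]'
python3 - <<'E'
from h import *
c=shot('wrist');i=c['img'][:,:,::-1];o,r=tool();print(o['moment'],o['q'])
np.savez('held.npz',**c,pos=o['position'],rot=o['tool_rot'])
cv2.imwrite('pics/held.png',cv2.resize(i[100:300,190:450],None,fx=3,fy=3,interpolation=cv2.INTER_CUBIC))
E
```

```text
time: 10.73
position: [0.5243, 0.133, 0.1755]
tool_rot: [0.755, 0.656, -0.002, -0.001]
ft_force: [-0.8, -0.4, -3.8]
grip_width: 0.0493
grip_force: 49.9
[-0.03348621 -0.0756812  -0.02377324] [ 4.20395537e-02  4.79897163e-01  1.68978158e+00 -1.33030183e-04
  9.76132921e-01  1.81294636e-01]
```

View pics/held.png

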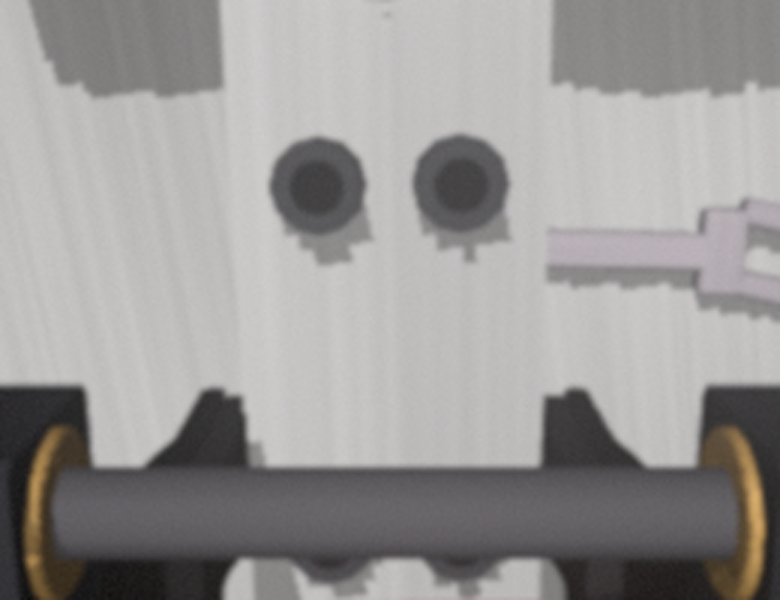

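The plate is held with two bushes at crop (318,186) and (461,183). The plain hole sits just above this crop. I'll locate it and the bushes in the tool frame.

Run:
```python
from h import *
c=dict(np.load('held.npz'));i=c['img'][:,:,::-1]
z=cv2.resize(i[20:210,230:420],None,fx=3,fy=3,interpolation=cv2.INTER_CUBIC)
g=cv2.GaussianBlur(cv2.cvtColor(z,cv2.COLOR_BGR2GRAY),(5,5),0)
for r in ((15,35),(35,60)):
    h=cv2.HoughCircles(g,cv2.HOUGH_GRADIENT_ALT,1.5,20,param1=100,param2=.6,minRadius=r[0],maxRadius=r[1]);print(h)
cv2.imwrite('pics/held2.png',cv2.createCLAHE(3,(4,4)).apply(g))
```

```text
[[[195.       427.5       26.85733 ]
  [343.5      424.5       26.940487]
  [262.5      205.5       32.85705 ]
  [ 75.        30.        28.770628]
  [387.        25.5       21.585676]
  [453.        22.5       23.603119]
  [115.5       27.        21.835043]
  [ 75.        30.        19.2431  ]]]
[[[340.5      426.        48.128128]
  [199.5      433.5       44.765747]]]
```

View pics/held2.png

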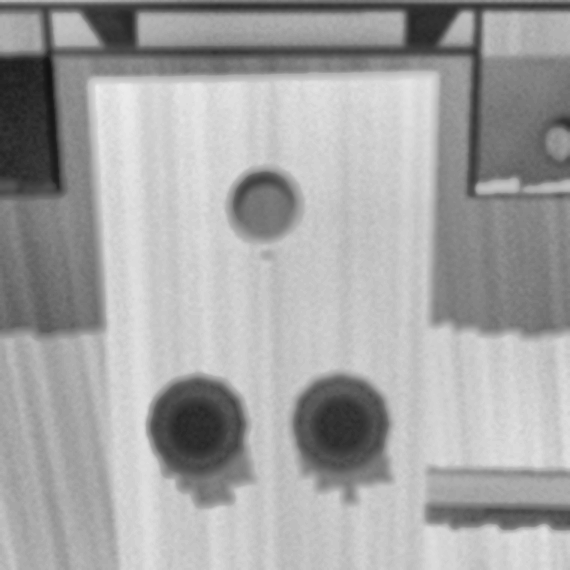

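The hole is at (264,205), the plain-end corners at (90,79) and (438,73), and the bushes at (197,425) and (341,423).

```bash
cat > held.py <<'E'
from h import *
c=dict(np.load('held.npz'));r=R.from_quat(c['rot'])
px=lambda U,V:[(U+.5)/3-.5+230,(V+.5)/3-.5+20]
# tool frame camera
t=dict(c);t['xyz']=r.inv().apply(c['xyz']-c['pos']);t['attitude']=(r.inv()*R.from_quat(c['attitude'])).as_quat()
print(t['xyz'])
for zt in(-.006,-.009,-.012):
    P=ray(t,[px(264,205),px(90,79),px(438,73)],zt);b=ray(t,[px(197,425),px(341,423)],zt-.005)
    e=(P[1]+P[2])/2;w=P[2]-P[1]
    print(zt,'hole',P[0].round(4),'end',e.round(4),'width',np.linalg.norm(w),'edge ang',np.degrees(np.arctan2(w[0],w[1])),'hole-end',(e-P[0])[0],'bush',b.round(4).tolist(),np.linalg.norm(b[1]-b[0]),'bush-hole',P[0][0]-b.mean(0)[0])
E
python3 held.py
```

```text
[ 0.06652607  0.00041138 -0.16152209]
-0.006 hole [ 0.0791 -0.0011 -0.006 ] end [ 0.0969 -0.001  -0.006 ] width 0.05082019079684794 edge ang 0.874257135921061 hole-end 0.017855935957348815 bush [[0.0466, -0.0114, -0.011], [0.0469, 0.0107, -0.011]] 0.022163320128915524 bush-hole 0.032354904502110884
-0.009 hole [ 0.0788 -0.001  -0.009 ] end [ 0.0964 -0.001  -0.009 ] width 0.049839876243457724 edge ang 0.8742571359210682 hole-end 0.017511497386597144 bush [[0.047, -0.0112, -0.014], [0.0473, 0.0105, -0.014]] 0.02172159122056201 bush-hole 0.03171809547653523
-0.012 hole [ 0.0786 -0.001  -0.012 ] end [ 0.0958 -0.001  -0.012 ] width 0.04885956169006751 edge ang 0.8742571359210597 hole-end 0.017167058815845487 bush [[0.0474, -0.011, -0.017], [0.0477, 0.0103, -0.017]] 0.021279862312208495 bush-hole 0.031081286450959575
```

```bash
python3 -c "
from h import *
go([.5322,-.2552,.1755],-2.018)"
```

```text
shift tool [-3.835e-01  6.170e-02 -2.000e-04] turn -1.262774770295625 pos [0.5243 0.1331 0.1753] q6 0.18129463632066062
```

Converted, -0.032 m is -6.4, -0.016 m is -3.2.

```bash
python3 nudge.py '[[-3.2,0.52,0,0],[-6.4,1.02,0,0],[-6.4,1.02,0,0],[-6.4,1.02,0,0],[-6.4,1.02,0,0],[-6.4,1.02,0,0],[-6.4,1.02,0,0],[-6.4,1.02,0,0],[-6.4,1.02,0,0],[-6.4,1.02,0,0],[-6.4,1.02,0,0],[-6.4,1.02,0,0],[-6.4,1.02,0,0],[-3.1,0.6,0,0]]' >/dev/null; python3 nudge.py '[[0,0,0,0.3],[0,0,0,0.6],[0,0,0,0.6],[0,0,0,0.6],[0,0,0,0.6],[0,0,0,0.6],[0,0,0,0.6],[0,0,0,0.6],[0,0,0,0.6],[0,0,0,0.6],[0,0,0,0.6],[0,0,0,0.6],[0,0,0,0.6],[0,0,0,0.6],[0,0,0,0.6],[0,0,0,0.6],[0,0,0,0.094],[0,0,0,0],[0,0,0,0]]';python3 -c "
from h import *
go([.5322,-.2552,.07],-2.018)"
```

```text
time: 13.53
position: [0.534, -0.2866, 0.1763]
tool_rot: [0.975, -0.22, -0.001, -0.001]
ft_force: [0.1, -0.2, -2.6]
grip_width: 0.0488
grip_force: 49.9
shift tool [-0.0149 -0.0275  0.1063] turn 0.002951768418568701 pos [ 0.534  -0.2866  0.1763] q6 1.3380872551591696
```

Converted, 0.03 m is 6, -0.0275 m is -5.5, 0.003 rad is 0.015.

```bash
python3 nudge.py '[[-2.98,-5.5,0,0.015],[0,0,0,0],[0,0,4,0],[0,0,6,0],[0,0,5,0],[0,0,4,0],[0,0,1.4,0],[0,0,0,0],[0,0,0,0],[0,0,0,0]]'
python3 - <<'E'
from h import *
go([.5322,-.2552,.0355],-2.018)
c=shot('wrist');o,r=tool();np.savez('hov.npz',**c,pos=o['position'],rot=o['tool_rot'])
z=c['img'][20:220,220:420,::-1]
cv2.imwrite('pics/hov.png',cv2.resize(z,None,fx=3,fy=3,interpolation=cv2.INTER_CUBIC))
E
```

```text
time: 14.37
position: [0.5339, -0.2567, 0.0765]
tool_rot: [0.975, -0.223, 0.001, 0.001]
ft_force: [0.3, -0.7, -3.3]
grip_width: 0.0492
grip_force: 49.9
shift tool [-0.0023 -0.0007  0.041 ] turn -0.00225947724705744 pos [ 0.5339 -0.2567  0.0765] q6 1.3834102529991277
```

View pics/hov.png

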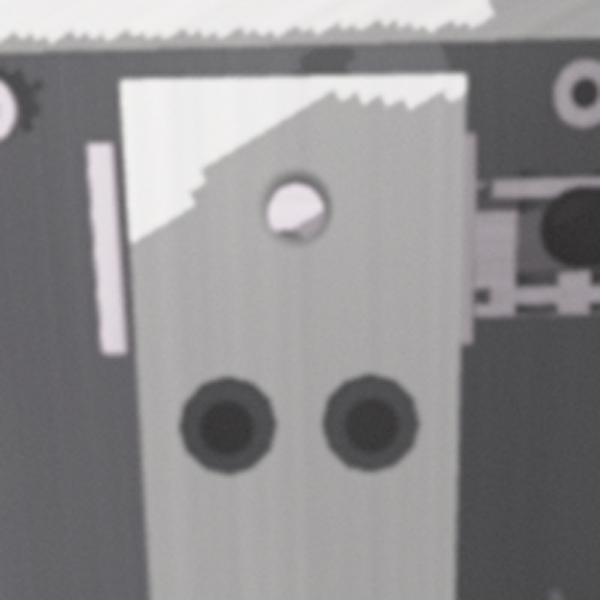

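Through the plate's plain hole at crop (297,208) the bare block is visible, with the grey pin at the lower rim near (305,228). The cheeks are at columns 88–126 and about 472. I'll work out the lateral error from the cheeks' outer edges.

Run:
```python
from h import *
c=dict(np.load('hov.npz'));r=R.from_quat(c['rot'])
px=lambda U,V:[(U+.5)/3-.5+220,(V+.5)/3-.5+20]
t=dict(c);t['xyz']=r.inv().apply(c['xyz']-c['pos']);t['attitude']=(r.inv()*R.from_quat(c['attitude'])).as_quat()
L=ray(t,[px(88,145),px(102,352)],.0165);Rr=ray(t,[px(477,135),px(471,345)],.0165);Li=ray(t,[px(112,145),px(126,352)],.0165)
print('cheek',L.round(4).tolist(),Li.round(4).tolist(),Rr.round(4).tolist(),'span',(Rr-L)[:,1])
E=ray(t,[px(120,80),px(466,75),px(149,598),px(456,598),px(297,207)],-.0085);print('plate',E.round(4).tolist())
p=ray(t,[px(305,228)],.0765-.047);print('pin?',p)
np.set_printoptions(linewidth=250)
g=cv2.cvtColor(c['img'],cv2.COLOR_RGB2GRAY);print(g[72:105,303:336:1][:, :])
```

```text
cheek [[0.0928, -0.0354, 0.0165], [0.0583, -0.0348, 0.0165]] [[0.0928, -0.0313, 0.0165], [0.0583, -0.0305, 0.0165]] [[0.0943, 0.0304, 0.0165], [0.0595, 0.0309, 0.0165]] span [0.06582611 0.06571723]
plate [[0.0981, -0.0252, -0.0085], [0.0988, 0.0244, -0.0085], [0.0203, -0.0241, -0.0085], [0.0203, 0.026, -0.0085], [0.0809, 0.0002, -0.0085]]
pin? [[0.08013505 0.00137194 0.0295    ]]
[[175 176 176 ... 174 174 175]
 [176 177 177 ... 175 173 176]
 [175 176 177 ... 173 173 173]
 ...
 [175 174 174 ... 174 172 171]
 [175 172 174 ... 171 172 173]
 [175 173 171 ... 171 172 172]]
```

Run:
```python
from h import *
import sys
np.set_printoptions(linewidth=250,threshold=sys.maxsize)
c=dict(np.load('hov.npz'));g=cv2.cvtColor(c['img'],cv2.COLOR_RGB2GRAY);print(g[75:105,304:333])
```

```text
[[176 177 177 179 179 177 178 177 175 175 172 173 172 171 169 169 169 170 171 174 175 176 177 173 175 175 174 175 175]
 [178 176 178 177 180 177 178 175 173 171 168 165 164 162 160 158 157 161 165 168 172 173 174 174 177 176 175 174 175]
 [177 177 178 177 179 177 177 172 170 162 160 153 150 146 143 144 143 144 152 157 162 169 174 175 175 177 176 176 174]
 [176 177 178 178 178 176 171 167 157 151 147 139 138 133 127 127 128 132 136 143 149 157 167 172 176 174 175 176 174]
 [178 178 177 175 176 173 166 158 148 141 135 129 122 120 118 119 116 119 123 127 135 143 154 166 173 175 174 174 175]
 [176 178 178 175 173 168 158 149 140 130 125 125 127 132 137 134 126 119 117 120 123 132 142 156 166 172 174 174 175]
 [177 177 177 173 169 160 151 140 132 133 143 154 167 180 184 179 171 158 142 127 120 122 130 144 155 167 173 174 175]
 [176 178 177 172 162 155 142 136 142 163 182 197 207 216 220 217 212 202 186 167 140 126 123 134 147 161 172 174 175]
 [178 174 174 168 160 148 140 148 173 200 217 222 224 227 227 226 225 223 218 204 175 143 125 127 138 155 170 175 174]
 [176 174 170 166 155 145 144
[... 1770 characters left out ...]
176 175 173 169 163 157 150 145 139 135 131 131 134 140 146 150 149 149 154 161 166 170 172 171 173 172]
 [175 176 174 175 176 174 174 167 166 160 155 150 146 143 142 141 142 147 150 152 159 162 168 173 173 172 173 171 173]
 [174 175 176 175 177 177 175 173 168 168 165 159 158 154 154 151 153 156 156 162 166 170 173 171 171 172 173 172 172]
 [174 174 176 178 176 176 175 174 173 172 168 166 168 165 163 163 161 164 167 168 170 171 172 172 171 173 171 173 173]
 [172 174 176 175 175 174 176 173 172 173 170 170 171 171 170 170 169 169 169 172 170 173 171 171 172 172 172 169 171]
 [173 171 174 175 173 175 174 175 172 172 173 172 173 171 172 172 169 170 169 169 171 172 170 172 170 173 171 172 171]]
```

Both the cheeks and the pin glimpsed through the hole say the plate must shift by about -4.5 mm in x and -2 mm in y (tool axes). The yaw matches. I'll apply that and recheck.

The rows are not in the units I measure in: shifts go in units of 5 mm and turns go in units of 0.2 rad. I convert before sending: -0.0045 m is -0.9, -0.002 m is -0.4.

```bash
python3 nudge.py '[[-0.9,-0.4,0,0],[0,0,0.8,0],[0,0,0.8,0],[0,0,0.8,0],[0,0,0,0],[0,0,0,0],[0,0,0,0],[0,0,0,0],[0,0,0,0],[0,0,0,0]]'
python3 - <<'E'
from h import *
import sys
np.set_printoptions(linewidth=250,threshold=sys.maxsize)
c=shot('wrist');o,r=tool();np.savez('hov2.npz',**c,pos=o['position'],rot=o['tool_rot'])
g=cv2.cvtColor(c['img'],cv2.COLOR_RGB2GRAY);print(g[75:105,304:333])
for k in range(3):
    c=shot('wrist');o,r=tool();print(o['position'],r.inv().apply(c['xyz']-o['position']))
E
```

```text
time: 15.25
position: [0.5297, -0.2524, 0.0633]
tool_rot: [0.975, -0.223, 0.0, 0.0]
ft_force: [0.8, 0.4, -3.5]
grip_width: 0.0492
grip_force: 49.9
[[176 176 176 175 175 177 176 175 175 173 172 171 172 169 169 168 167 168 169 172 174 172 174 174 174 176 174 173 172]
 [175 176 176 176 177 176 175 176 173 168 165 163 161 159 158 158 155 159 162 167 171 173 171 173 174 173 173 173 174]
 [175 176 175 176 177 178 174 173 166 163 157 151 147 143 140 141 143 145 147 155 162 169 172 172 174 173 175 175 173]
 [175 177 175 178 176 175 171 164 157 151 145 142 135 130 128 127 130 131 135 140 148 156 165 172 174 173 174 173 175]
 [175 176 177 175 174 173 166 157 148 140 132 126 121 115 115 113 111 117 120 125 132 142 154 164 171 172 172 175 171]
 [177 177 179 176 170 165 157 148 140 129 123 122 124 119 117 112 109 107 110 113 122 130 140 153 164 171 172 174 174]
 [175 174 176 172 168 160 148 137 129 134 141 151 159 160 146 138 128 120 114 110 114 120 131 142 156 167 172 174 173]
 [174 175 174 171 160 153 143 132 141 161 180 189 195 189 171 154 145 141 134 126 115 116 121 131 145 161 170 174 174]
 
[... 2145 characters left out ...]
4 174 175 173 175 176 174 173 172 167 162 161 157 157 156 154 154 154 157 162 165 168 172 172 171 172 170 171 172]
 [173 175 173 175 174 176 174 174 172 170 170 167 165 164 164 164 162 163 166 167 169 172 172 170 173 171 172 170 172]
 [172 172 173 174 175 174 174 173 173 172 170 171 170 169 170 169 167 168 170 169 171 171 172 171 171 170 171 173 170]
 [170 172 173 175 173 174 174 174 172 173 171 172 172 172 172 170 170 168 171 170 170 169 172 172 171 170 172 169 171]]
[ 0.52968475 -0.25230964  0.06323993] [ 0.06903511  0.00131019 -0.16135843]
[ 0.52967924 -0.25228002  0.06325189] [ 0.0690323   0.00132902 -0.16133589]
[ 0.52965184 -0.25229998  0.06321681] [ 0.06902349  0.00129525 -0.16136066]
```

Run:
```python
from h import *
c=dict(np.load('hov2.npz'));r=R.from_quat(c['rot']);pos=c['pos']
t=dict(c);t['xyz']=r.inv().apply(c['xyz']-pos);t['attitude']=(r.inv()*R.from_quat(c['attitude'])).as_quat()
g=cv2.resize(cv2.cvtColor(c['img'],cv2.COLOR_RGB2GRAY)[65:115,294:344],None,fx=6,fy=6,interpolation=cv2.INTER_CUBIC)
for rr in((40,52),(52,75)):print(cv2.HoughCircles(g,cv2.HOUGH_GRADIENT_ALT,1.5,3,param1=60,param2=.5,minRadius=rr[0],maxRadius=rr[1]))
h=ray(t,[[318.5,88.7]],-.0085)[0];w=ray(t,[[308,88.7],[329,88.7]],-.0085);print('hole',h,w[1]-w[0])
e=ray(t,[[318.3,84.2]],pos[2]-.0445)[0];s=ray(t,[[312.2,91],[324.3,91]],pos[2]-.0445);print('pin far edge',e,'centre x',e[0]-.0035,'sides',s[:,1],s[:,1].mean())
for n in('hov','hov2'):
    d=dict(np.load(n+'.npz'));print(n,d['pos'],d['xyz'],R.from_quat(d['attitude']).as_euler('xyz'))
```

```text
[[[150.       159.        44.28624 ]
  [159.       162.        47.454334]]]
[[[139.5      148.5       65.567055]
  [150.       138.        67.05131 ]
  [166.5      159.        58.01322 ]
  [156.       172.5       58.927536]]]
hole [ 0.08101558  0.00013997 -0.0085    ] [-4.92756092e-06  9.32577342e-03  0.00000000e+00]
pin far edge [ 0.08537996 -0.00016385  0.01877775] centre x 0.08187995562591024 sides [-0.00337052  0.00297265] -0.00019893606983388068
hov [ 0.53395415 -0.25680176  0.07675207] [ 0.59509378 -0.28760491  0.23800866] [ 2.89110283e+00 -3.07560167e-04 -2.02078365e+00]
hov2 [ 0.52969762 -0.25235271  0.06327775] [ 0.59127114 -0.28352455  0.22461365] [ 2.88855914e+00  1.08689383e-04 -2.02134471e+00]
```

Residual is roughly +0.6 to 0.9 mm in x and -0.3 mm in y, inside the pin taper's capture range. I'll ease down now, watching the force.

```bash
python3 nudge.py '[[0.12,-0.06,0,0],[0,0,0.6,0],[0,0,0.6,0],[0,0,0.6,0],[0,0,0.4,0],[0,0,0.2,0],[0,0,0,0],[0,0,0,0]]';python3 nudge.py '[[0,0,0.2,0],[0,0,0.2,0],[0,0,0.2,0],[0,0,0.2,0],[0,0,0,0],[0,0,0,0]]'
```

```text
time: 16.12
position: [0.5302, -0.2523, 0.051]
tool_rot: [0.975, -0.223, -0.0, -0.0]
ft_force: [0.6, -0.1, -2.4]
grip_width: 0.0498
grip_force: 49.9
time: 16.62
position: [0.5305, -0.2526, 0.0474]
tool_rot: [0.975, -0.223, 0.0, 0.0]
ft_force: [-0.2, -1.3, -0.8]
grip_width: 0.0496
grip_force: 49.9
```

```bash
for k in 1; do python3 nudge.py '[[0,0,0.2,0],[0,0,0.2,0],[0,0,0,0]]'; done; python3 nudge.py '[[0,0,0.2,0],[0,0,0.2,0],[0,0,0,0],[0,0,0,0]]'; python3 -c "
from h import *
print(robot.get_obs()['moment'])"
```

```text
time: 16.87
position: [0.5307, -0.253, 0.0452]
tool_rot: [0.975, -0.223, 0.001, 0.001]
ft_force: [0.9, -2.4, -1.8]
grip_width: 0.049
grip_force: 50.0
time: 17.2
position: [0.5307, -0.253, 0.0433]
tool_rot: [0.975, -0.223, 0.001, 0.001]
ft_force: [0.2, -3.2, -0.7]
grip_width: 0.0497
grip_force: 50.0
[-0.60615693  0.06717213  0.18518426]
```

Converted, 0.0002 m is 0.04, 0.001 m is 0.2.

```bash
python3 nudge.py '[[0.04,0.1,0,0],[0,0,0.2,0],[0,0,0.2,0],[0,0,0,0],[0,0,0,0]]'; python3 -c "
from h import *
print(robot.get_obs()['moment'])"; python3 nudge.py '[[0,0,0.2,0],[0,0,0.2,0],[0,0,0,0],[0,0,0,0]]'; python3 -c "
from h import *
print(robot.get_obs()['moment'])"
```

```text
time: 17.62
position: [0.5305, -0.2531, 0.0412]
tool_rot: [0.975, -0.223, 0.0, 0.0]
ft_force: [0.1, -3.0, -1.0]
grip_width: 0.049
grip_force: 50.0
[-0.57404476  0.0652286   0.12581615]
time: 17.95
position: [0.5305, -0.2531, 0.0392]
tool_rot: [0.975, -0.223, 0.0, 0.0]
ft_force: [0.6, -4.0, -0.5]
grip_width: 0.0494
grip_force: 50.0
[-0.70202909 -0.02636329  0.1706039 ]
```

Converted, 0.0003 m is 0.06, 0.001 m is 0.2.

```bash
python3 nudge.py '[[0.06,0.12,0,0],[0,0,0.2,0],[0,0,0.2,0],[0,0,0,0],[0,0,0,0]]'; python3 nudge.py '[[0,0,0.2,0],[0,0,0.1,0],[0,0,0,0],[0,0,0,0]]'; python3 -c "
from h import *
print(robot.get_obs()['moment'])"
```

```text
time: 18.37
position: [0.5304, -0.2532, 0.037]
tool_rot: [0.975, -0.223, 0.0, -0.0]
ft_force: [3.4, -1.5, -2.2]
grip_width: 0.0491
grip_force: 50.0
time: 18.7
position: [0.5303, -0.2532, 0.0356]
tool_rot: [0.975, -0.223, 0.0, -0.0]
ft_force: [2.1, -1.2, -1.1]
grip_width: 0.0491
grip_force: 50.0
[-0.11962576 -0.42254099  0.17121295]
```

Converted, 0.0005 m is 0.1.

```bash
python3 nudge.py '[[0,0,0.1,0],[0,0,0.1,0],[0,0,0,0],[0,0,0,0]]'; python3 nudge.py '[[0,0,0.1,0],[0,0,0.1,0],[0,0,0,0],[0,0,0,0]]';python3 nudge.py '[[0,0,0.1,0],[0,0,0.1,0],[0,0,0,0],[0,0,0,0]]'
```

```text
time: 19.03
position: [0.5304, -0.2532, 0.0354]
tool_rot: [0.975, -0.223, 0.0, -0.0]
ft_force: [1.4, 0.8, 5.8]
grip_width: 0.0493
grip_force: 50.0
time: 19.37
position: [0.5304, -0.2532, 0.0354]
tool_rot: [0.975, -0.223, 0.0, -0.0]
ft_force: [1.0, 1.4, 11.5]
grip_width: 0.0495
grip_force: 50.0
time: 19.7
position: [0.5304, -0.2532, 0.0353]
tool_rot: [0.975, -0.223, 0.0, 0.0]
ft_force: [-1.3, 2.1, 17.5]
grip_width: 0.0492
grip_force: 50.0
```

The plate meets a firm stop at TCP z = 0.0354, against 0.0355 predicted for home. I'll check that it's flat while still holding it, using moments and a picture measured numerically.

Converted, -0.001 m is -0.2, -0.0008 m is -0.16.

```bash
python3 nudge.py '[[0,0,-0.2,0],[0,0,-0.16,0],[0,0,0,0],[0,0,0,0],[0,0,0,0]]'
python3 - <<'E'
from h import *
o,r=tool();print('moment tool',r.inv().apply(o['moment']),'f',r.inv().apply(o['ft_force']))
c=shot('wrist');np.savez('seat.npz',**c,pos=o['position'],rot=o['tool_rot'])
def bushes(f):
    d=dict(np.load(f));z=cv2.resize(d['img'][20:210,230:420],None,fx=3,fy=3,interpolation=cv2.INTER_CUBIC)
    hsv=cv2.cvtColor(z,cv2.COLOR_RGB2GRAY)
    m=(hsv<100).astype(np.uint8);n,l,s,ce=cv2.connectedComponentsWithStats(m)
    print(f,[(ce[i].round(1).tolist(),s[i].tolist()) for i in range(1,n) if 800<s[i,4]<12000 and s[i,1]>150])
    g=cv2.cvtColor(d['img'],cv2.COLOR_RGB2GRAY).astype(float)
    # plain end edge row and side edge columns
    for col in(285,330,350): 
        v=np.diff(cv2.GaussianBlur(g,(3,3),0)[30:75,col]);print('end row @',col,30+np.argmax(np.abs(v)),v[np.argmax(np.abs(v))].round(),end=' ')
    for row in(60,100,130):
        v=np.diff(cv2.GaussianBlur(g,(3,3),0)[row,240:400]);L=240+np.argmax(np.abs(v[:50]));Rr=240+90+np.argmax(np.abs(v[90:]));print('row',row,L,Rr,end=' ')
    print()
for f in('held.npz','hov2.npz','seat.npz'):bushes(f)
E
```

```text
time: 20.12
position: [0.5304, -0.2532, 0.0354]
tool_rot: [0.975, -0.223, 0.0, -0.0]
ft_force: [0.6, 1.3, 9.8]
grip_width: 0.049
grip_force: 50.0
moment tool [ 0.27768813  0.05284879 -0.13760957] f [ 2.72144815e-03 -1.41647791e+00 -9.76697137e+00]
held.npz [([340.2, 423.8], [296, 379, 90, 91, 6305]), ([198.1, 426.1], [153, 380, 90, 93, 6324])]
end row @ 285 45 20.0 end row @ 330 44 20.0 end row @ 350 44 19.0 row 60 248 374 row 100 262 373 row 130 241 389 
hov2.npz [([9.3, 370.2], [0, 313, 24, 116, 1016]), ([95.4, 433.6], [74, 371, 33, 126, 1250]), ([340.1, 422.6], [295, 376, 92, 94, 6604]), ([197.6, 425.1], [152, 379, 92, 93, 6568])]
end row @ 285 45 42.0 end row @ 330 44 50.0 end row @ 350 44 47.0 row 60 260 374 row 100 262 373 row 130 264 373 
seat.npz [([563.4, 217.1], [556, 170, 14, 81, 836]), ([339.6, 423.1], [294, 377, 92, 94, 6619]), ([196.7, 425.7], [151, 379, 92, 94, 6612])]
end row @ 285 45 50.0 end row @ 330 44 49.0 end row @ 350 44 45.0 row 60 241 388 row 100 245 377 row 130 258 373
```

The moments show both ends bearing, since a contact at one end would give more than 0.5 N·m. The plate hasn't shifted in the grip, so I'll relieve the load and release.

Converted, -0.0008 m is -0.16.

```bash
python3 nudge.py '[[0,0,-0.16,0],[0,0,0,0],[0,0,0,0]]' - 8; python3 nudge.py '[[0,0,0,0],[0,0,0,0],[0,0,0,0],[0,0,0,0]]' 0.062; python3 nudge.py '[[0,0,-0.6,0],[0,0,-2,0],[0,0,-4,0],[0,0,-6,0],[0,0,-6,0],[0,0,-6,0],[-4,0,-4,0],[-8,0,0,0],[-3,0,0,0],[0,0,0,0],[0,0,0,0],[0,0,0,0]]'
python3 - <<'E'
from h import *
c=shot('wrist');np.savez('fin.npz',**c)
m=redmask(c);n,l,s,ce=cv2.connectedComponentsWithStats(m)
for i in range(1,n):
    if s[i,4]>60: print('red',s[i],ray(c,ce[i],.044)[0].round(4))
z=cv2.resize(c['img'][0:260,200:460],None,fx=3,fy=3,interpolation=cv2.INTER_CUBIC)
g=cv2.GaussianBlur(cv2.cvtColor(z,cv2.COLOR_RGB2GRAY),(5,5),0)
h=cv2.HoughCircles(g,cv2.HOUGH_GRADIENT_ALT,1.5,20,param1=100,param2=.7,minRadius=12,maxRadius=45)
for x,y,r in h[0]:print(round(x),round(y),round(r),ray(c,[(x+.5)/3-.5+200,(y+.5)/3-.5],.049)[0].round(4))
E
```

```text
time: 20.42
position: [0.5303, -0.2532, 0.0354]
tool_rot: [0.975, -0.223, -0.0, -0.0]
ft_force: [1.7, 0.8, 5.0]
grip_width: 0.0494
grip_force: 8.0
time: 20.75
position: [0.5292, -0.253, 0.0346]
tool_rot: [0.975, -0.223, -0.001, -0.0]
ft_force: [-0.4, 0.2, 0.6]
grip_width: 0.061
grip_force: 0.0
time: 21.75
position: [0.464, -0.2219, 0.1791]
tool_rot: [0.975, -0.223, 0.001, 0.001]
ft_force: [0.0, -0.2, 0.4]
grip_width: 0.0623
grip_force: 0.0
red [417   0  64  15 740] [ 0.5608 -0.3818  0.044 ]
red [592   0  48  42 900] [ 0.4879 -0.5031  0.044 ]
red [ 291  141   69   41 2243] [ 0.4893 -0.2399  0.044 ]
red [284 144   6  40 183] [ 0.5021 -0.2065  0.044 ]
red [177 156  56  18 823] [ 0.5345 -0.1388  0.044 ]
399 153 28 [ 0.5691 -0.2848  0.049 ]
318 152 28 [ 0.5792 -0.2649  0.049 ]
400 375 25 [ 0.5152 -0.2598  0.049 ]
324 376 25 [ 0.5245 -0.2396  0.049 ]
554 560 20 [ 0.4456 -0.2783  0.049 ]
182 567 20 [ 0.4928 -0.1754  0.049 ]
357 30 18 [ 0.6015 -0.2877  0.049 ]
399 153 15 [ 0.5691 -0.2848  0.049 ]
141 510 20 [ 0.5135 -0.1729  0.049 ]
363 486 25 [ 0.4909 -0.2359  0.049 ]
279 51 25 [ 0.606  -0.2666  0.049 ]
318 152 15 [ 0.5792 -0.2649  0.049 ]
400 375 14 [ 0.5152 -0.2598  0.049 ]
324 376 14 [ 0.5245 -0.2396  0.049 ]
```

The four bushes are centred at (0.547, -0.262), which matches the jig centre (0.547, -0.2625). The spacings are 59.9 × 22.3/22.2 mm, so at both ends the plate is at the seated height and flat.

```bash
python3 -c "
from rig import robot
print(robot.hand_in())"
```

```text
the job is handed in; nothing more can be done
None
```

The red-ended template is seated on both dowel pins, bushes up with its red end on the red block; it was pressed home and measured flat before I let go, and the job is handed in at about 22 s.

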